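# Close the bur box and work it out of its pocket

### The job

Press the lid of the blue bur box fully shut, until its front catch snaps over it. Then take the box by its sides and rock it from side to side until it works free of the gripping pocket, without jerking it out or lifting the steel tray off the counter. Finish still holding it, lid shut and level, just clear above the pocket (a finger's breadth or two) so that a pouch can be slipped under it, and leave the other things on the counter alone.

Things in the scene. Friction and masses are not known exactly. Their poses are not given: they have to be found in the camera images.
- bur_box: bur box: dark blue metal block 80 mm long (x), 46 wide (y), 52 high, burs on top under a white lid 42 mm wide, 12 thick; about 0.26 kg. Origin: centre of its underside; z up, x from the front (catch) end to the hinge end. It stands on the pocket's floor, lower 22 mm inside. Grip its sides from above, fingers closing along y, between 24 and 52 mm above the underside
- lid (a joint): lid angle, rad: 0 shut, grows as it opens (1.2 at most). Hinged at the box's +x top end, opens upward, stays where it is left. From 0.08 its front nose rides on the steel spring catch (it stands 8 mm out of the box's front end); at about 0.04 it snaps past and is held shut at 0. Some 6 to 9 N down at the free edge closes it
- lid_edge (a point): middle of the upper (outer) edge of the lid's free end, 80 mm from the hinge line, 12 mm above the lid's underside; a flat orange thumb pad lies there
- lid_hinge (a point): middle of the lid's hinge line, at the box's top: 40 mm along +x of the box, 52 mm above its underside
- tray: loose steel drying tray 240 mm (x) x 180 mm (y), plate 6 mm thick, rim 12 mm high, 1.45 kg; origin: centre of its underside. The pocket with the box is in its middle, the box's axes along the tray's. At both x ends low blue combs with steel instruments (up to 21 mm above the counter), part of the tray
- pocket (a point): centre of the pocket's floor, 6 mm above the counter. Two steel rails along x, 22.5 mm high, stand 1.5 mm clear of the box's long sides (66 mm over their outer faces); end stops 12 mm high, 1.5 mm clear of its short ends. Down between the rails the box can tilt about x by some 0.17 rad at most; 0.12 rad raises one side by 5.5 mm. Clear when its underside is 22.5 mm above the floor
- strip_l (a point): middle of the orange silicone strip in the left (+y) rail, 15 mm above the pocket's floor. Pressed by a spring on the box's side, it grips it by friction of about 10 N, until the box's lower edge on that side has risen past the strip. Both strips together hold more than the tray weighs: a straight pull lifts the tray
- strip_r (a point): the same in the right (-y) rail. One side of the box can be slid up alone, the tray staying down, if the other side stands still or is pressed down a little. A raised side is kept there by its strip, so tilting alternately left and right about the lower edges walks the box up
- towel: dark blue folded towel, 200 x 260 x 4 mm, fixed flat on the counter; origin: centre of its underside
- brush: cleaning brush 170 mm long lying on the towel along its x; leave alone
- syringe: steel cartridge syringe about 165 mm long lying on the towel along its x; leave alone
- bottle: white disinfectant bottle, 64 mm across, 160 mm high, standing; origin: centre of its underside; leave alone
- beaker: steel beaker, 72 mm across, 85 mm high, standing; origin: centre of its underside; leave alone
Things that resemble listed ones, but are neither listed nor needed, are in the scene too. There is more than one size of the bur_box; the job needs the largest.

How it is judged:
By the outcome, as a careful person would: the job done as asked, in the order asked, and still so for the second after the job is handed in, while the arm keeps its last pose, push and grip.
It also fails if it takes over 50 s, if anything falls off the work surface, if the arm or the gripper's body presses on something with over 40 N, if the wrist force passes 120 N, or if a joint passes its speed limit or range.

### The arm

A 6-joint arm with a two-finger parallel gripper is mounted at the origin on the work surface. World frame = base frame: x ahead of the robot, y to its left, z up, the work surface at z = 0. Lengths are in mm, angles in rad, forces in N, time in s.
With the tool pointing down it reaches from about 275 to 975 mm from the base axis. Payload 8.4 kg.
Tool frame: the origin (TCP) lies on the centre line of the jaws, within the pads' length; the fingertips stand 8 mm ahead of it and the grasp point (between the pads) lies 11 mm behind it (r.tip_reach is the distance from the TCP to the fingertips, in mm); z points along the fingers, y is the direction in which the jaws open and shut (so a half turn about z gives the same grasp; the last joint's range is limited). The gripper opens to 92 mm and grips with 3 to 60 N. Pads are 20 mm wide; open, the fingers measure 128 mm over their backs; the gripper's body (75 mm by 189 mm) begins 69 mm behind the grasp point.
Start: joints at [-1.261, 0.353, 1.633, -0, 1.155, -0.002], TCP at [191.731, -594.867, 222.583] pointing down, gripper open.
Joint ranges: [-2.63, 2.63], [-0.92, 2.1], [0.06, 2.66], [-1.3, 4.44], [0, 2.69], [-3.02, 3.02]. Speed limits (rad/s): [2.22, 2.22, 2.79, 3.14, 3.14, 3.14].

### API

Orientations are given as [roll, pitch, yaw] about the fixed x, y, z axes, in that order (R = Rz(yaw) Ry(pitch) Rx(roll)).
In Python, from rig import get_obs, eyes, ticket, r gives the robot as it stands. The module is installed in compiled form; this text tells all that it offers.
- The arm moves only by the tool apply_moves, never from a script. Its argument "motion" is a list of rows, each an object of numbers: "rx", "ry", "rz": the turn, a rotation vector about the tool's x, y, z in degrees; "dx", "dy", "dz": the shift along the tool's x, y, z in m; "fingers": the gripper command: -1 is fully open, 1 is shut, values between are in proportion. In form: [{"rx": .., "ry": .., "rz": .., "dx": .., "dy": .., "dz": .., "fingers": ..}, ...]. A call has 1 to 12 rows; each row is the pose to reach, as a shift and turn from the pose measured when the call began, along the tool's axes at that moment; what a row does not reach only later rows make up. A row lasts 1/8 s, in which the tool goes at most 62.5 mm and 10.7 degrees, less where a joint would pass 70% of its speed; a pose out of reach is approached as far as the arm can. A call with a gripper value outside its range is refused whole. The fingers move at their own pace and stop on an object; "squeeze" is the grip in N (left out, the last holds). Time passes only in rows, so rows that repeat a pose let the fingers close. It gives the time, the measured TCP pose, the force and the opening at its end, in the units of the state.
- get_obs(): the state, without advancing time (a new reading comes with each control period).
- eyes.grab_frame(name): name is "scene" or "top" or "wrist"; returns a dict with "img" (420x560x3 uint8, blue, green, red), "fx", "fy", "cx", "cy" (pixels), "k1" (the pictures are not rectified: a ray, as slopes to the right and down, at radius r is drawn at 1 + k1 r^2 times it, then the intrinsics apply), "pose" (4x4, takes a point from camera to world coordinates). Camera axes: x right, y down, z forward; pixel columns grow to the right and rows downward; lengths in mm; the calibration is good to about 2 mm. A picture is of the moment at which its call begins. There is no depth.
- ticket.finish_job(): hands the job in, once; it reports no verdict.
The state is a dict: "t": time; "qpos": joint angles; "joint_velocities": joint speeds; "effort": joint torques, N m; "position": TCP position; "tool_rot": TCP orientation; "force": force on the tool from outside, world axes, zero at the start; "moment": the same for the moment, N m; "width": finger opening in mm.
Only numpy, scipy, OpenCV 4.12 (cv2) and the standard library are available. Lean on these libraries where they do the work, as an engineer would, in place of code of your own. Each camera call takes 0.05 s, during which the arm holds its last target.

## Working session

There is one attempt and no reset: what is moved stays moved. The work goes in short steps, Python scripts to look and compute and a tool call to move; the robot and the scene stay as the last step left them, time stands still between calls to the robot, and variables do not carry over. Pictures are saved under pics/ and viewed, and the job is handed in when it is done.

Besides the shell and the picture viewer there is one more tool, called after ">>>" as name(argument=value, ...), one argument or row to a line, values as JSON. apply_moves: Moves the arm, as the interface text tells. Its arguments: {"type":"object","properties":{"motion":{"type":"array"},"squeeze":{"type":"number"}},"required":["motion"]}

```bash
mkdir -p pics; ls
python3 - <<'E'
from rig import get_obs, eyes, ticket, r
import cv2
o=get_obs()
for k,v in o.items(): print(k,v)
for n in ["scene","top","wrist"]:
    f=eyes.grab_frame(n); cv2.imwrite(f"pics/{n}0.png",f["img"]); print(n,{k:f[k] for k in f if k!="img"})
print(r.tip_reach)
E
```

```text
pics
t 0.0
qpos [-1.26138299e+00  3.53621780e-01  1.63413629e+00  2.21433753e-05
  1.15521042e+00 -2.40561777e-03]
joint_velocities [-0.00173741  0.00078676 -0.00154844  0.00172125  0.00119309  0.00068957]
effort [ 1.59198327e-03 -5.93835962e+01 -3.34213400e+01  6.98747439e-02
  2.34216516e-02 -1.80284001e-04]
position [ 191.59781588 -594.39158935  221.87923918]
tool_rot [-3.14021686e+00 -2.35559023e-05  3.11809986e-01]
force [ 0.50221152 -0.07218518 -0.05921453]
moment [-0.03597372  0.04378404 -0.01845126]
width 91.79461552982134
scene {'fx': 530.5476536229324, 'fy': 530.5476536229324, 'cx': 282.46640000516226, 'cy': 208.57251564784895, 'k1': -0.1784117156057535, 'pose': array([[ 7.33658518e-01,  5.20325218e-01, -4.37043300e-01,
         1.21356113e+03],
       [ 6.79517550e-01, -5.60798295e-01,  4.73034007e-01,
        -5.76403386e+02],
       [ 1.03838526e-03, -6.44024021e-01, -7.65004563e-01,
         1.07497068e+03],
       [ 0.00000000e+00,  0.00000000e+00,  0.00000000e+00,
         1.00000000e+00]])}
top {'fx': 487.9770623224562, 'fy': 487.9770623224562, 'cx': 279.692190960136
[... 197 characters left out ...]
51591e-02,
         6.59922794e+01],
       [ 1.57878966e-02, -8.13378381e-02, -9.96561538e-01,
         1.38977979e+03],
       [ 0.00000000e+00,  0.00000000e+00,  0.00000000e+00,
         1.00000000e+00]])}
wrist {'fx': 354.93285419201214, 'fy': 354.93285419201214, 'cx': 278.8407513973814, 'cy': 205.5916669148658, 'k1': -0.007386382613409382, 'pose': array([[ 3.05797600e-01, -9.10521996e-01, -2.78275983e-01,
         2.69693099e+02],
       [-9.52092761e-01, -2.93267255e-01, -8.66815566e-02,
        -5.70739393e+02],
       [-2.68376961e-03,  2.91451561e-01, -9.56581824e-01,
         3.84293117e+02],
       [ 0.00000000e+00,  0.00000000e+00,  0.00000000e+00,
         1.00000000e+00]])}
8.0
```

View pics/scene0.png

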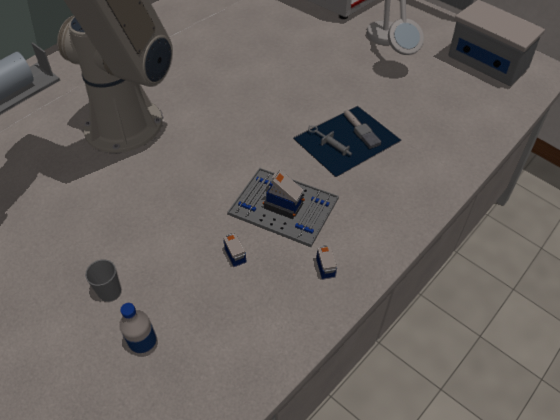

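View pics/top0.png

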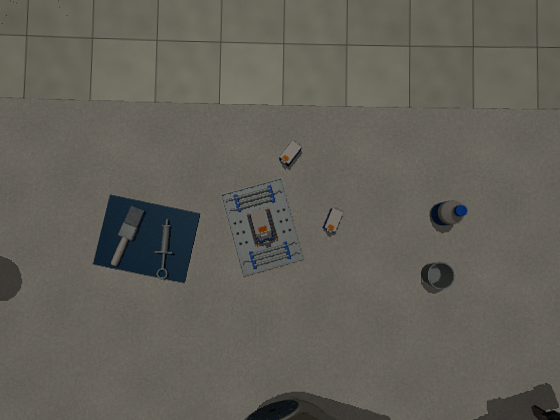

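View pics/wrist0.png

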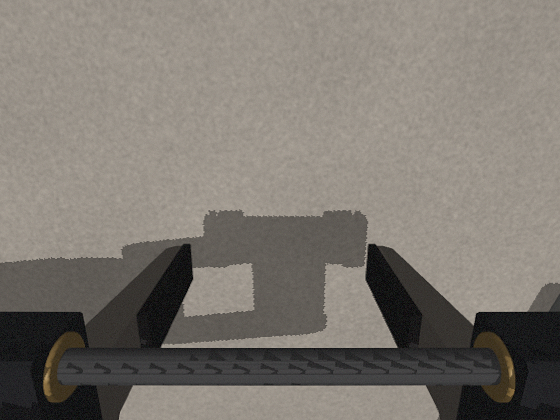

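Candidates for bur_box, in top-camera pixels: the box in the tray's pocket with its lid open (263,230), and two loose boxes at (290,154) and (333,221). The description (largest, in the pocket) points to the one in the tray. I'll check it in a close crop.

```bash
cat > h.py <<'E'
import numpy as np, cv2
from rig import get_obs, eyes, ticket, r
from scipy.spatial.transform import Rotation as R
def K(f): return np.array([[f["fx"],0,f["cx"]],[0,f["fy"],f["cy"]],[0,0,1.]])
def D(f): return np.array([f["k1"],0,0,0.])
def ray(f,p):
    q=cv2.undistortPoints(np.array([[p]],float),K(f),D(f))[0,0]
    d=f["pose"][:3,:3]@np.array([q[0],q[1],1]); return f["pose"][:3,3],d/np.linalg.norm(d)
def plane(f,p,z):
    c,d=ray(f,p); return c+d*(z-c[2])/d[2]
def tri(fps):
    A=np.zeros((3,3));b=np.zeros(3);L=[]
    for f,p in fps:
        c,d=ray(f,p);M=np.eye(3)-np.outer(d,d);A+=M;b+=M@c;L.append((c,M))
    x=np.linalg.solve(A,b); return x,[np.linalg.norm(M@(x-c)) for c,M in L]
def proj(f,X):
    T=np.linalg.inv(f["pose"]);P=np.atleast_2d(X)@T[:3,:3].T+T[:3,3]
    return cv2.projectPoints(P,np.zeros(3),np.zeros(3),K(f),D(f))[0][:,0]
def crop(f,x0,y0,w,h,s,name):
    im=f["img"][y0:y0+h,x0:x0+w]; cv2.imwrite(name,cv2.convertScaleAbs(cv2.resize(im,None,fx=s,fy=s,interpolation=cv2.INTER_CUBIC),alpha=1.5))
E
python3 - <<'E'
from h import *
f=eyes.grab_frame("scene"); crop(f,220,160,130,95,6,"pics/s1.png")
f=eyes.grab_frame("top"); crop(f,210,135,140,145,4,"pics/t1.png")
E
```

```text
(no output)
```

View pics/s1.png

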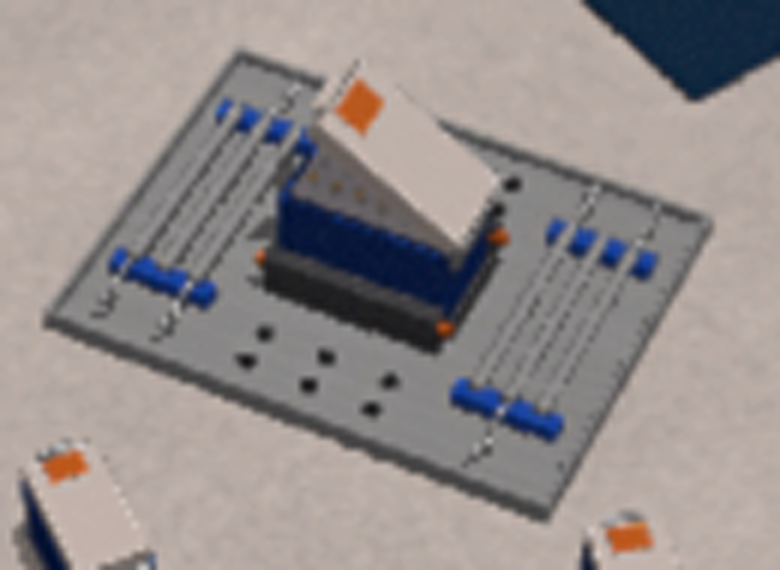

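View pics/t1.png

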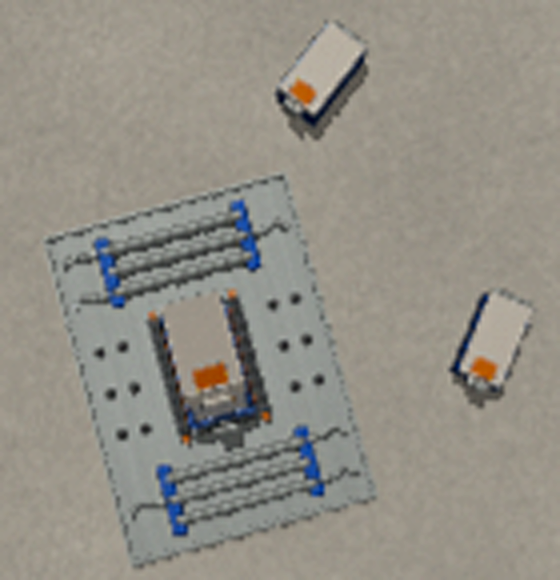

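The box in the tray is the largest of the three. Its lid is about half open, with the hinge at the end away from the robot and the orange pad towards the robot. Next I'll measure tray and lid.

Run:
```python
from h import *
s=eyes.grab_frame("scene");t=eyes.grab_frame("top")
S=lambda x,y:(220+(x+.5)/6-.5,160+(y+.5)/6-.5)
T=lambda x,y:(210+(x+.5)/4-.5,135+(y+.5)/4-.5)
# tray corners top rim
ct=[plane(t,T(*p),12) for p in [(48,241),(283,177),(374,498),(136,567)]]
cs=[plane(s,S(*p),12) for p in [(238,52),(712,222),(548,515),(45,318)]]
print(np.round(ct),'\n',np.round(cs))
for c in (ct,cs): print(np.mean(c,0), [np.degrees(np.arctan2(*(c[i]-c[j])[[1,0]])) for i,j in ((0,3),(1,2),(0,1),(3,2))],[np.linalg.norm(c[i]-c[j]) for i,j in ((0,3),(1,2),(0,1),(3,2))])
# tips of rails orange: 4 corners, in top: 
# pad centre
print('pad',tri([(s,S(360,106)),(t,T(211,377))]))
print('rail end hinge -y',tri([(s,S(445,327)),(t,T(232,294))]))
```

```text
[[682. 211.  12.]
 [730.  45.  12.]
 [504. -22.  12.]
 [454. 144.  12.]] 
 [[458. 145.  12.]
 [687. 213.  12.]
 [739.  41.  12.]
 [510. -27.  12.]]
[592.46337    94.4217175  12.       ] [np.float64(16.472337895203175), np.float64(16.63386302577111), np.float64(106.39769400452897), np.float64(106.91708105316239)] [np.float64(237.4114364676749), np.float64(235.8425668619012), np.float64(172.59985074421485), np.float64(173.2697977898726)]
[598.56292233  93.01486687  12.        ] [np.float64(106.63202701120399), np.float64(106.78135869925956), np.float64(-163.41707402574784), np.float64(-163.33809083439996)] [np.float64(179.86968657199733), np.float64(179.54071655029722), np.float64(238.90593802065902), np.float64(239.37382460957355)]
pad (array([584.54536206,  92.45462234, 106.47939336]), [np.float64(0.745111727054072), np.float64(0.7451117270543073)])
rail end hinge -y (array([645.69393794,  80.32725507,  22.25760521]), [np.float64(0.47056298005383557), np.float64(0.47056298005379293)])
```

```bash
cat >> h.py <<'E'
def go(pos,yaw,tilt=0.,o=None):
    """tool-frame shift (m) and rotvec (deg) to target; tool down, yaw, tilt = rotation about box x (rad)"""
    o=o or get_obs(); R0=R.from_euler('xyz',o["tool_rot"])
    Rt=R.from_euler('z',yaw)*R.from_euler('x',tilt)*R.from_euler('x',np.pi)
    d=R0.inv().apply(np.array(pos)-o["position"])/1000
    w=np.degrees((R0.inv()*Rt).as_rotvec())
    return np.round(d,4),np.round(w,2)
def st():
    o=get_obs(); print("t",round(o["t"],2),"pos",np.round(o["position"],1),"rot",np.round(o["tool_rot"],4),"F",np.round(o["force"],1),"M",np.round(o["moment"],2),"w",round(o["width"],1))
E
python3 - <<'E'
from h import *
st(); print(go([530,75,260],.289))
E
```

```text
t 0.35 pos [ 191.7 -594.8  222.4] rot [-3.1413  0.      0.3118] F [ 0.6  1.2 -0.1] M [ 0.04 -0.    0.02] w 92.2
(array([ 0.5275, -0.5337, -0.0374]), array([-0.02,  0.  ,  1.31]))
```

>>> apply_moves(
  motion=[
    {"dx": 0.03, "dy": -0.03, "dz": -0.037, "rz": 0.3},
    {"dx": 0.07, "dy": -0.07, "dz": -0.037, "rz": 0.6},
    {"dx": 0.115, "dy": -0.115, "dz": -0.037, "rz": 1.3},
    {"dx": 0.158, "dy": -0.16, "dz": -0.037, "rz": 1.3},
    {"dx": 0.2, "dy": -0.203, "dz": -0.037, "rz": 1.3},
    {"dx": 0.243, "dy": -0.247, "dz": -0.037, "rz": 1.3},
    {"dx": 0.286, "dy": -0.29, "dz": -0.037, "rz": 1.3},
    {"dx": 0.329, "dy": -0.333, "dz": -0.037, "rz": 1.3},
    {"dx": 0.372, "dy": -0.377, "dz": -0.037, "rz": 1.3},
    {"dx": 0.415, "dy": -0.42, "dz": -0.037, "rz": 1.3},
    {"dx": 0.458, "dy": -0.464, "dz": -0.037, "rz": 1.3},
    {"dx": 0.5, "dy": -0.506, "dz": -0.037, "rz": 1.3},
  ],
)

```text
$.motion[0]: bad value
```

Run:
```python
from h import *
st(); print(go([530,75,260],.289))
f=eyes.grab_frame("wrist"); cv2.imwrite("pics/w1.png",f["img"])
```

```text
t 0.35 pos [ 191.7 -594.8  222.4] rot [-3.1413  0.      0.3118] F [ 0.6  1.2 -0.1] M [ 0.04 -0.    0.02] w 92.2
(array([ 0.5275, -0.5337, -0.0374]), array([-0.02,  0.  ,  1.31]))
```

View pics/w1.png

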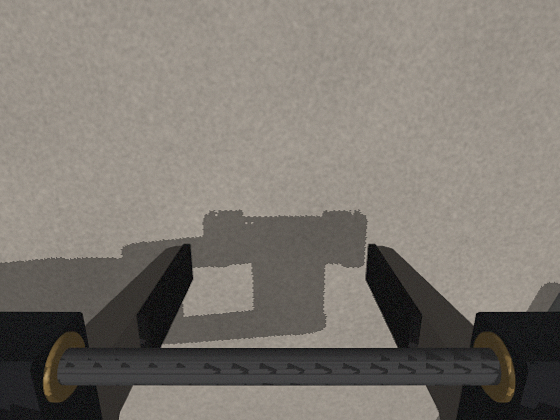

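The row was refused because it didn't give all the keys, so I'll repeat it with every key filled in.

>>> apply_moves(
  motion=[
    {"rx": 0, "ry": 0, "rz": 0.3, "dx": 0.03, "dy": -0.03, "dz": -0.037, "fingers": 1},
    {"rx": 0, "ry": 0, "rz": 0.6, "dx": 0.07, "dy": -0.07, "dz": -0.037, "fingers": 1},
    {"rx": 0, "ry": 0, "rz": 1.3, "dx": 0.115, "dy": -0.115, "dz": -0.037, "fingers": 1},
    {"rx": 0, "ry": 0, "rz": 1.3, "dx": 0.158, "dy": -0.16, "dz": -0.037, "fingers": 1},
    {"rx": 0, "ry": 0, "rz": 1.3, "dx": 0.2, "dy": -0.203, "dz": -0.037, "fingers": 1},
    {"rx": 0, "ry": 0, "rz": 1.3, "dx": 0.243, "dy": -0.247, "dz": -0.037, "fingers": 1},
    {"rx": 0, "ry": 0, "rz": 1.3, "dx": 0.286, "dy": -0.29, "dz": -0.037, "fingers": 1},
    {"rx": 0, "ry": 0, "rz": 1.3, "dx": 0.329, "dy": -0.333, "dz": -0.037, "fingers": 1},
    {"rx": 0, "ry": 0, "rz": 1.3, "dx": 0.372, "dy": -0.377, "dz": -0.037, "fingers": 1},
    {"rx": 0, "ry": 0, "rz": 1.3, "dx": 0.415, "dy": -0.42, "dz": -0.037, "fingers": 1},
    {"rx": 0, "ry": 0, "rz": 1.3, "dx": 0.458, "dy": -0.464, "dz": -0.037, "fingers": 1},
    {"rx": 0, "ry": 0, "rz": 1.3, "dx": 0.5, "dy": -0.506, "dz": -0.037, "fingers": 1},
  ],
  squeeze=15,
)

```text
t: 1.9
position: [513.1, 42.3, 259.9]
tool_rot: [3.141, -0.001, 0.29]
force: [1.2, -0.7, -0.8]
width: 0.4
```

Run:
```python
from h import *
st(); print(go([530,75,260],.289))
f=eyes.grab_frame("wrist"); cv2.imwrite("pics/w2.png",f["img"]); np.save("w2pose.npy",f["pose"])
```

```text
t 1.9 pos [513.1  42.3 259.9] rot [ 3.1415e+00 -8.0000e-04  2.8960e-01] F [ 1.2 -0.7 -0.8] M [-0.04 -0.03 -0.02] w 0.4
(array([ 0.0255, -0.0265, -0.0001]), array([ 0.01, -0.04,  0.03]))
```

View pics/w2.png

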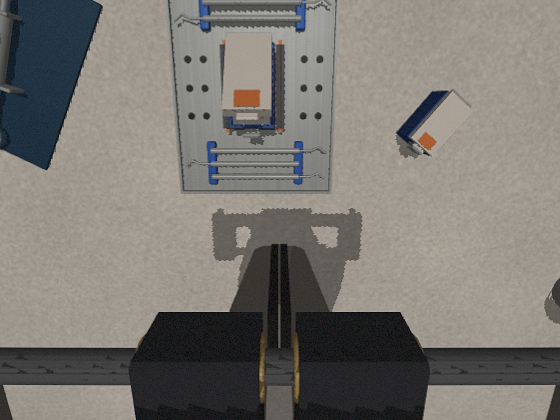

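>>> apply_moves(
  motion=[
    {"rx": 0, "ry": 0, "rz": 0, "dx": 0.025, "dy": -0.02, "dz": 0.0, "fingers": 1},
    {"rx": 0, "ry": 0, "rz": 0, "dx": 0.055, "dy": -0.028, "dz": 0.02, "fingers": 1},
    {"rx": 0, "ry": 0, "rz": 0, "dx": 0.055, "dy": -0.028, "dz": 0.02, "fingers": 1},
    {"rx": 0, "ry": 0, "rz": 0, "dx": 0.055, "dy": -0.028, "dz": 0.02, "fingers": 1},
  ],
)

```text
t: 2.45
position: [560.2, 89.8, 240.3]
tool_rot: [-3.139, -0.003, 0.291]
force: [0.2, 0.4, 0.1]
width: 0.4
```

Run:
```python
from h import *
st()
f=eyes.grab_frame("wrist"); cv2.imwrite("pics/w3.png",f["img"]); np.save("w3pose.npy",f["pose"])
crop(f,200,20,160,210,3,"pics/w3c.png")
a=cv2.imread("pics/w2.png");f["img"]=a; crop(f,160,0,200,200,4,"pics/w2c.png")
```

```text
t 2.45 pos [560.2  89.8 240.3] rot [-3.139e+00 -3.100e-03  2.906e-01] F [0.2 0.4 0.1] M [-0.02  0.08  0.  ] w 0.4
```

View pics/w3.png

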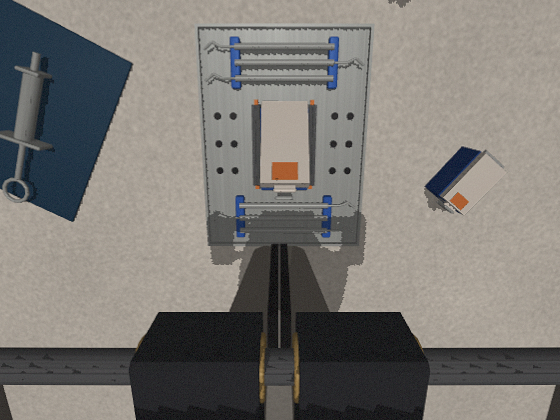

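View pics/w3c.png

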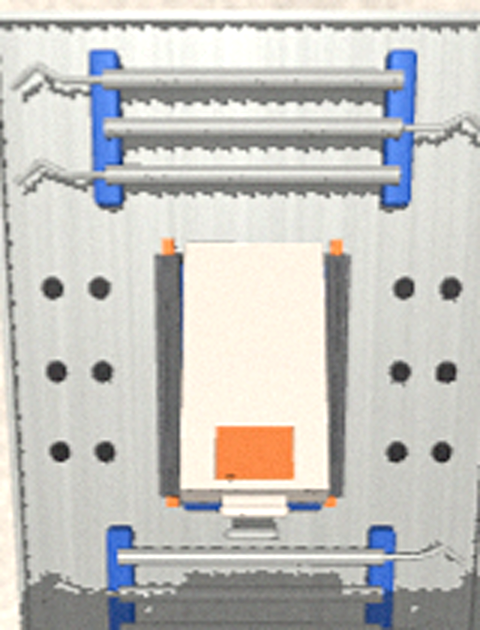

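View pics/w2c.png

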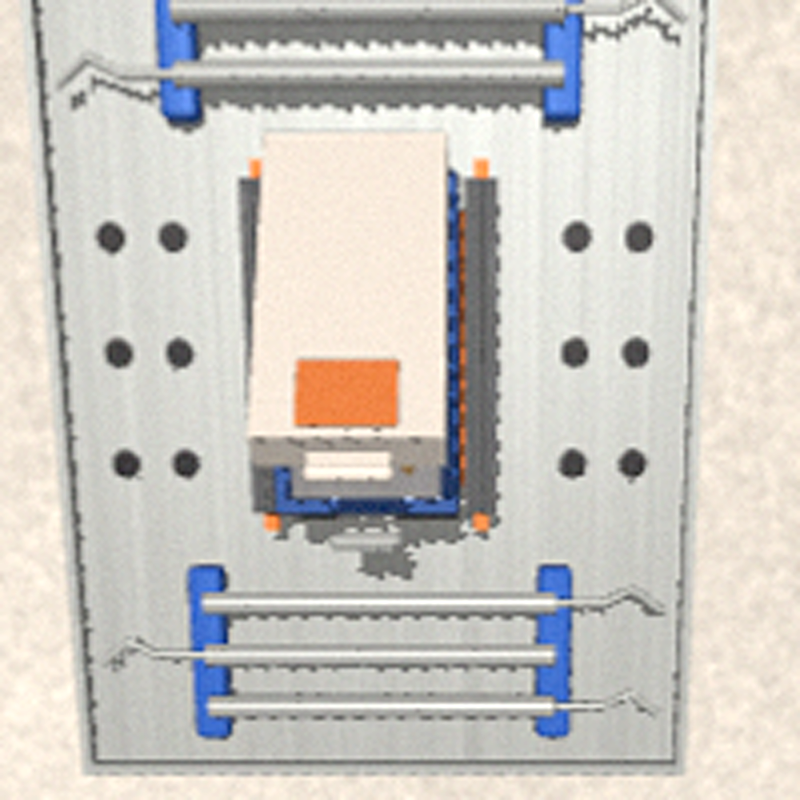

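Run:
```python
from h import *
f=eyes.grab_frame("wrist"); a=dict(f);a["pose"]=np.load("w2pose.npy"); b=dict(f);b["pose"]=np.load("w3pose.npy")
s=eyes.grab_frame("scene");t=eyes.grab_frame("top")
A=lambda x,y:(160+(x+.5)/4-.5,(y+.5)/4-.5)
B=lambda x,y:(200+(x+.5)/3-.5,20+(y+.5)/3-.5)
def pr(n,pa,pb):
    x,e=tri([(a,A(*pa)),(b,B(*pb))]); print(n,np.round(x,1),np.round(e,1)); return x
o=[pr("strip",*q) for q in [((256,168),(167,246)),((481,168),(336,246)),((271,523),(173,502)),((481,523),(330,502))]]
c=np.mean(o,0); print("centre",c, [np.arctan2(*(o[i]-o[j])[[1,0]]) for i,j in ((0,2),(1,3))])
o=[plane(b,B(*q),21) for q in ((167,246),(336,246),(173,502),(330,502))]
print("plane b",np.round(o,1), np.mean(o,0))
p=[pr("pad",*q) for q in [((297,360),(216,427)),((398,359),(293,427)),((398,427),(293,480)),((296,426),(216,480))]]
e=[pr("edge",*q) for q in [((249,437),(180,489)),((446,437),(329,489))]]
# dots & tray front corners
pr("dot",(111,237),(52,288));pr("dot",(632,464),(442,452))
u=np.array([np.cos(.289),np.sin(.289),0])
h=c+40*u; h[2]=58
for q in (np.mean(p,0),np.mean(e,0)):
    d=q-h; print("along",d@u,"up",d[2],"lat",d@np.array([-u[1],u[0],0]))
```

```text
strip [628.3 135.2  24.6] [0. 0.]
strip [644.9  79.8  23.4] [0.1 0.1]
strip [542.7 109.2  26.2] [0.1 0.1]
strip [558.8  54.1  24.4] [0. 0.]
centre [593.65341622  94.56977677  24.68505656] [np.float64(0.29450304723461534), np.float64(0.2900424426706359)]
plane b [[628.2 135.4  21. ]
 [644.8  79.7  21. ]
 [541.4 109.1  21. ]
 [558.   53.6  21. ]] [593.11438749  94.44782029  21.        ]
pad [586.9 103.7 102.9] [0.1 0.1]
pad [593.2  82.9 104. ] [0. 0.]
pad [579.9  79.  110.1] [0.1 0.1]
pad [574.   99.7 111.1] [0.2 0.2]
edge [569.  108.6 112.4] [0.3 0.3]
edge [580.8  68.7 112.1] [0.2 0.2]
dot [602.  172.2   6.4] [0.1 0.1]
dot [585.4  17.1   6.7] [0.1 0.1]
along -50.653417713706986 up 49.01424379542971 lat -0.2150742132914589
along -59.64747598869605 up 54.26259264835804 lat -0.3547881582208334
```

Run:
```python
from h import *
st()
print(go([577.2,89.6,126],.291)); print(go([567.6,86.7,86],.291)); print(go([567.6,86.7,78],.291))
```

```text
t 2.65 pos [560.5  89.6 241. ] rot [-3.1391 -0.0048  0.2898] F [ 0.5 -0.4  0.5] M [0.06 0.05 0.03] w 0.3
(array([0.0154, 0.0051, 0.115 ]), array([-0.14, -0.27, -0.07]))
(array([0.0052, 0.0052, 0.155 ]), array([-0.14, -0.27, -0.07]))
(array([0.0052, 0.0052, 0.163 ]), array([-0.14, -0.27, -0.07]))
```

>>> apply_moves(
  motion=[
    {"rx": -0.1, "ry": -0.2, "rz": -0.1, "dx": 0.008, "dy": 0.005, "dz": 0.03, "fingers": 1},
    {"rx": -0.1, "ry": -0.2, "rz": -0.1, "dx": 0.015, "dy": 0.005, "dz": 0.07, "fingers": 1},
    {"rx": -0.1, "ry": -0.2, "rz": -0.1, "dx": 0.015, "dy": 0.005, "dz": 0.1, "fingers": 1},
    {"rx": -0.1, "ry": -0.2, "rz": -0.1, "dx": 0.015, "dy": 0.005, "dz": 0.112, "fingers": 1},
    {"rx": -0.1, "ry": -0.2, "rz": -0.1, "dx": 0.015, "dy": 0.005, "dz": 0.115, "fingers": 1},
    {"rx": -0.1, "ry": -0.2, "rz": -0.1, "dx": 0.014, "dy": 0.005, "dz": 0.122, "fingers": 1},
    {"rx": -0.1, "ry": -0.2, "rz": -0.1, "dx": 0.011, "dy": 0.005, "dz": 0.13, "fingers": 1},
    {"rx": -0.1, "ry": -0.2, "rz": -0.1, "dx": 0.009, "dy": 0.005, "dz": 0.138, "fingers": 1},
    {"rx": -0.1, "ry": -0.2, "rz": -0.1, "dx": 0.007, "dy": 0.005, "dz": 0.145, "fingers": 1},
    {"rx": -0.1, "ry": -0.2, "rz": -0.1, "dx": 0.006, "dy": 0.005, "dz": 0.15, "fingers": 1},
    {"rx": -0.1, "ry": -0.2, "rz": -0.1, "dx": 0.005, "dy": 0.005, "dz": 0.153, "fingers": 1},
  ],
)

```text
t: 4.03
position: [567.3, 86.8, 87.6]
tool_rot: [-3.141, -0.001, 0.292]
force: [-0.5, -0.7, 0.5]
width: 0.4
```

Run:
```python
from h import *
st()
f=eyes.grab_frame("wrist"); cv2.imwrite("pics/w4.png",f["img"])
s=eyes.grab_frame("scene"); crop(s,220,160,130,95,6,"pics/s4.png")
st(); print(go([567.6,86.7,78],.291))
```

```text
t 4.03 pos [567.3  86.8  87.6] rot [-3.1408e+00 -1.1000e-03  2.9160e-01] F [-0.5 -0.7  0.5] M [-0.02  0.06 -0.02] w 0.4
t 4.12 pos [567.2  86.8  87.6] rot [-3.1408e+00 -9.0000e-04  2.9160e-01] F [-0.2 -0.1  0.3] M [-0.01  0.02 -0.01] w 0.8
(array([0.0003, 0.0002, 0.0096]), array([-0.04, -0.05,  0.03]))
```

View pics/w4.png

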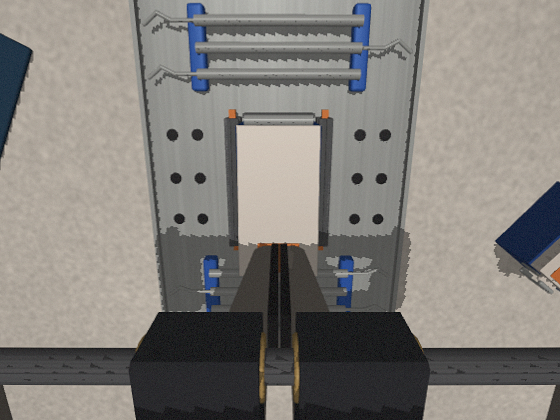

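View pics/s4.png

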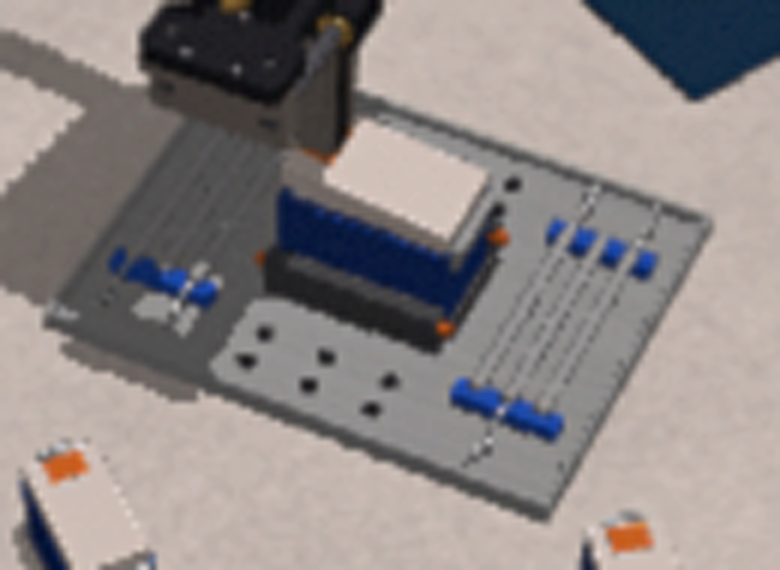

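The lid is down on the catch, and the tray hasn't moved. Now I'll press slowly until it snaps.

>>> apply_moves(
  motion=[
    {"rx": 0, "ry": 0, "rz": 0, "dx": 0, "dy": 0, "dz": 0.003, "fingers": 1},
    {"rx": 0, "ry": 0, "rz": 0, "dx": 0, "dy": 0, "dz": 0.005, "fingers": 1},
    {"rx": 0, "ry": 0, "rz": 0, "dx": 0, "dy": 0, "dz": 0.006, "fingers": 1},
    {"rx": 0, "ry": 0, "rz": 0, "dx": 0, "dy": 0, "dz": 0.007, "fingers": 1},
  ],
)

```text
t: 4.62
position: [567.1, 86.8, 80.6]
tool_rot: [-3.141, -0.001, 0.292]
force: [0.2, -0.2, 0.3]
width: 0.4
```

>>> apply_moves(
  motion=[
    {"rx": 0, "ry": 0, "rz": 0, "dx": 0, "dy": 0, "dz": 0.001, "fingers": 1},
    {"rx": 0, "ry": 0, "rz": 0, "dx": 0, "dy": 0, "dz": 0.002, "fingers": 1},
    {"rx": 0, "ry": 0, "rz": 0, "dx": 0, "dy": 0, "dz": 0.003, "fingers": 1},
  ],
)

```text
t: 5.0
position: [567.3, 86.9, 78.0]
tool_rot: [-3.141, -0.001, 0.292]
force: [-3.9, -0.9, 11.2]
width: 0.4
```

>>> apply_moves(
  motion=[
    {"rx": 0, "ry": 0, "rz": 0, "dx": 0, "dy": 0, "dz": 0.001, "fingers": 1},
    {"rx": 0, "ry": 0, "rz": 0, "dx": 0, "dy": 0, "dz": 0.001, "fingers": 1},
  ],
)

```text
t: 5.25
position: [567.3, 86.9, 78.0]
tool_rot: [-3.141, -0.001, 0.292]
force: [-4.5, -0.6, 11.9]
width: 0.3
```

Run:
```python
from h import *
f=eyes.grab_frame("wrist"); cv2.imwrite("pics/w5.png",f["img"])
s=eyes.grab_frame("scene"); crop(s,255,175,60,45,12,"pics/s5.png")
st()
```

```text
t 5.35 pos [567.3  86.9  78. ] rot [-3.1408e+00 -1.1000e-03  2.9160e-01] F [-4.5 -1.  12.6] M [-0.16  0.74  0.02] w 0.3
```

View pics/s5.png

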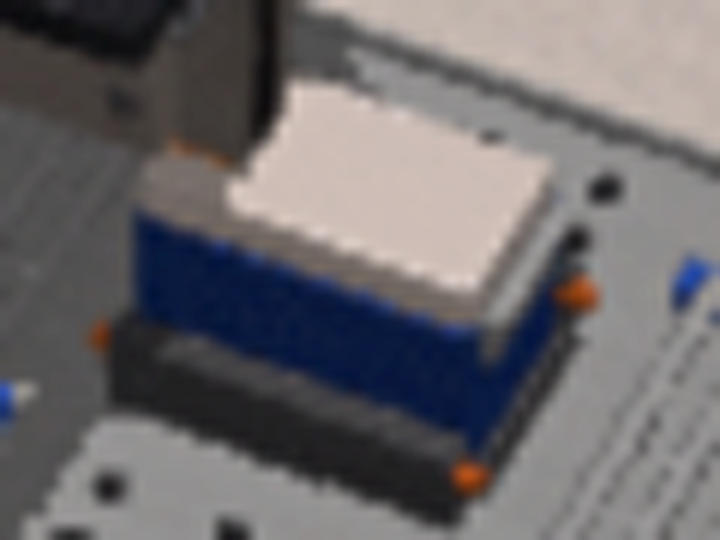

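The tips stand at 70 mm, which matches a shut lid, and it looks flat. I'll press a little harder to confirm it's seated.

>>> apply_moves(
  motion=[
    {"rx": 0, "ry": 0, "rz": 0, "dx": 0, "dy": 0, "dz": 0.0015, "fingers": 1},
    {"rx": 0, "ry": 0, "rz": 0, "dx": 0, "dy": 0, "dz": 0.0025, "fingers": 1},
  ],
)

```text
t: 5.6
position: [567.3, 86.8, 77.3]
tool_rot: [-3.141, -0.001, 0.292]
force: [-9.7, -1.0, 28.9]
width: 0.2
```

>>> apply_moves(
  motion=[
    {"rx": 0, "ry": 0, "rz": 0, "dx": 0, "dy": 0, "dz": -0.005, "fingers": 1},
    {"rx": 0, "ry": 0, "rz": 0, "dx": 0, "dy": 0, "dz": -0.03, "fingers": 0},
    {"rx": 0, "ry": 0, "rz": 0, "dx": 0, "dy": 0, "dz": -0.06, "fingers": -1},
    {"rx": 0, "ry": 0, "rz": 0, "dx": 0, "dy": 0, "dz": -0.09, "fingers": -1},
    {"rx": 0, "ry": 0, "rz": 0, "dx": 0, "dy": 0, "dz": -0.1, "fingers": -1},
    {"rx": 0, "ry": 0, "rz": 0, "dx": 0, "dy": 0, "dz": -0.1, "fingers": -1},
  ],
)

```text
t: 6.35
position: [567.3, 86.7, 177.3]
tool_rot: [-3.141, -0.002, 0.292]
force: [-0.3, 1.2, -0.5]
width: 48.5
```

Run:
```python
from h import *
f=eyes.grab_frame("wrist"); cv2.imwrite("pics/w6.png",f["img"]);np.save("w6pose.npy",f["pose"])
s=eyes.grab_frame("scene"); crop(s,255,170,60,50,12,"pics/s6.png")
st(); print(go([593.5,94.5,100],.291),go([593.5,94.5,40],.291))
```

```text
t 6.45 pos [566.5  86.6 176.1] rot [-3.1407e+00  5.0000e-04  2.9160e-01] F [ 1.2  0.8 -0.8] M [ 0.04  0.01 -0.03] w 56.3
(array([0.0281, 0.0003, 0.0761]), array([-0.05,  0.03,  0.04])) (array([0.0282, 0.0003, 0.1361]), array([-0.05,  0.03,  0.04]))
```

View pics/w6.png

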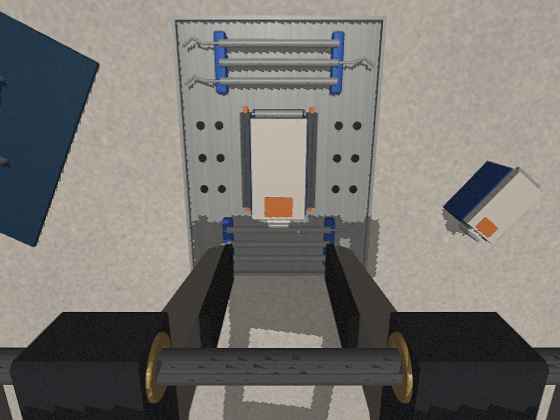

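View pics/s6.png

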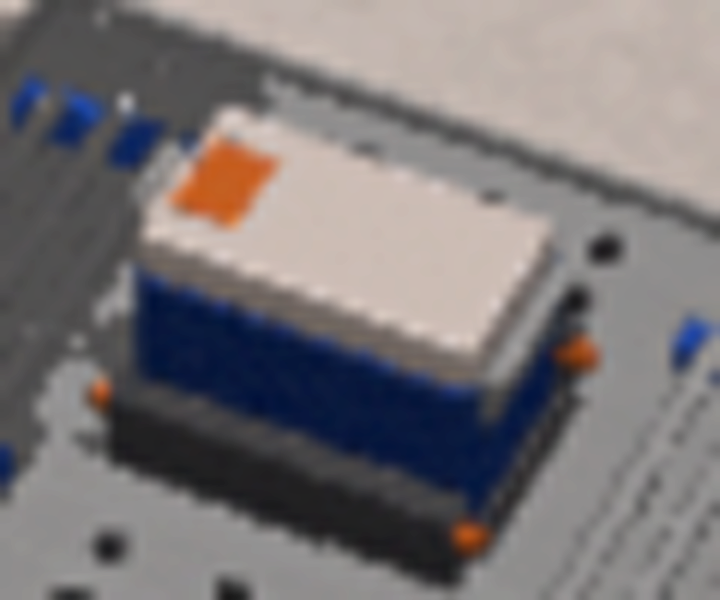

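The lid stayed shut after release: flat, with the pad at the catch end (wrist pixel 278,207). I'll take a quick check of the box centre on the lid's top, then go to the grasp.

Run:
```python
from h import *
f=eyes.grab_frame("wrist"); b=dict(f); b["pose"]=np.load("w6pose.npy"); b["img"]=cv2.imread("pics/w6.png"); crop(b,230,95,100,140,5,"pics/w6c.png")
```

```text
(no output)
```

View pics/w6c.png

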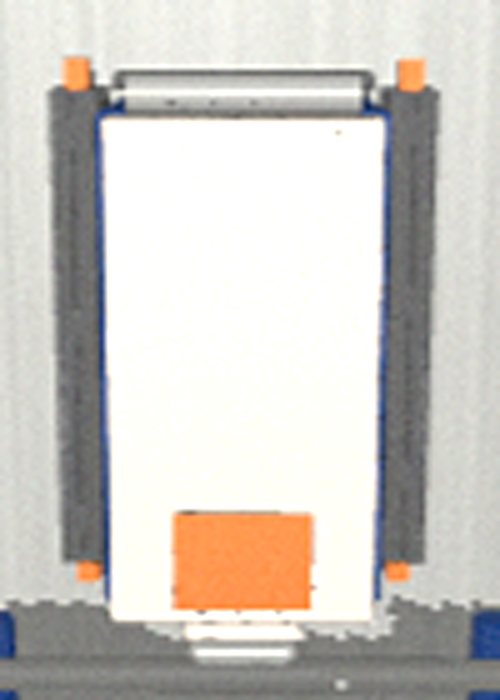

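Run:
```python
from h import *
f=eyes.grab_frame("wrist"); b=dict(f); b["pose"]=np.load("w6pose.npy")
B=lambda x,y:(230+(x+.5)/5-.5,95+(y+.5)/5-.5)
o=[plane(b,B(*q),70) for q in ((101,117),(385,117),(374,621),(109,621))]
print(np.round(o,1),np.mean(o,0)); print([np.arctan2(*(o[i]-o[j])[[1,0]]) for i,j in ((0,3),(1,2))])
st()
c=np.mean(o,0)
print(go([c[0],c[1],100],.291),go([c[0],c[1],40],.291))
```

```text
[[625.9 126.   70. ]
 [638.   85.7  70. ]
 [562.5  63.2  70. ]
 [550.3 104.   70. ]] [594.17553017  94.71690051  70.        ]
[np.float64(0.28336451745868746), np.float64(0.2907239248175925)]
t 6.55 pos [566.5  86.6 176. ] rot [-3.1406e+00  1.0000e-03  2.9160e-01] F [ 0.9 -0.6 -0.2] M [-0.06  0.05 -0.01] w 64.7
(array([0.0289, 0.0003, 0.076 ]), array([-0.06,  0.05,  0.04])) (array([0.029 , 0.0003, 0.136 ]), array([-0.06,  0.05,  0.04]))
```

>>> apply_moves(
  motion=[
    {"rx": 0, "ry": 0, "rz": 0, "dx": 0.015, "dy": 0, "dz": 0.02, "fingers": -1},
    {"rx": 0, "ry": 0, "rz": 0, "dx": 0.028, "dy": 0, "dz": 0.04, "fingers": -1},
    {"rx": 0, "ry": 0, "rz": 0, "dx": 0.0285, "dy": 0, "dz": 0.06, "fingers": -1},
    {"rx": 0, "ry": 0, "rz": 0, "dx": 0.0285, "dy": 0, "dz": 0.08, "fingers": -1},
    {"rx": 0, "ry": 0, "rz": 0, "dx": 0.0285, "dy": 0, "dz": 0.1, "fingers": -1},
    {"rx": 0, "ry": 0, "rz": 0, "dx": 0.0285, "dy": 0, "dz": 0.118, "fingers": -1},
    {"rx": 0, "ry": 0, "rz": 0, "dx": 0.0285, "dy": 0, "dz": 0.13, "fingers": -1},
    {"rx": 0, "ry": 0, "rz": 0, "dx": 0.0285, "dy": 0, "dz": 0.1355, "fingers": -1},
    {"rx": 0, "ry": 0, "rz": 0, "dx": 0.0285, "dy": 0, "dz": 0.1355, "fingers": -1},
  ],
)

```text
t: 7.68
position: [593.6, 94.9, 40.3]
tool_rot: [-3.141, 0.001, 0.292]
force: [-0.5, -0.7, -1.1]
width: 92.0
```

Run:
```python
from h import *
st(); print(go([594,94.6,40],.291))
f=eyes.grab_frame("wrist"); cv2.imwrite("pics/w7.png",f["img"])
s=eyes.grab_frame("scene"); crop(s,235,160,100,75,8,"pics/s7.png")
```

```text
t 7.67 pos [593.6  94.9  40.3] rot [-3.1406e+00  1.1000e-03  2.9170e-01] F [-0.5 -0.7 -1.1] M [ 0.03 -0.    0.02] w 92.0
(array([0.0003, 0.0004, 0.0003]), array([-0.06,  0.07,  0.04]))
```

View pics/w7.png

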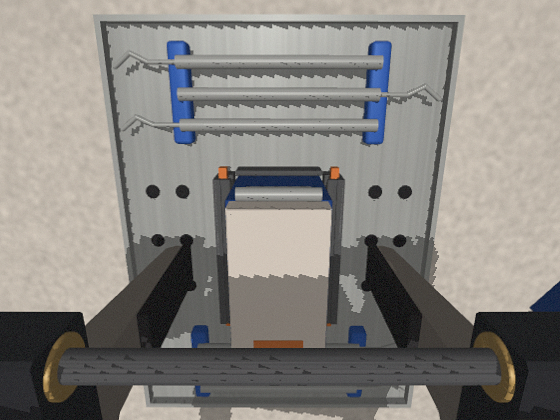

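View pics/s7.png

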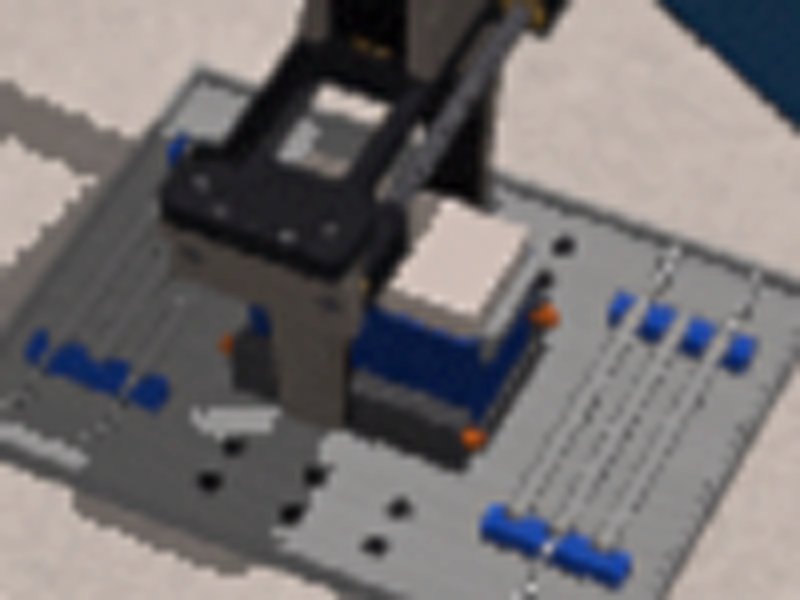

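The fingers straddle the box evenly and clear the rails, so I'll close.

>>> apply_moves(
  motion=[
    {"rx": 0, "ry": 0, "rz": 0, "dx": 0.0003, "dy": 0, "dz": 0, "fingers": 1},
    {"rx": 0, "ry": 0, "rz": 0, "dx": 0.0003, "dy": 0, "dz": 0, "fingers": 1},
    {"rx": 0, "ry": 0, "rz": 0, "dx": 0.0003, "dy": 0, "dz": 0, "fingers": 1},
    {"rx": 0, "ry": 0, "rz": 0, "dx": 0.0003, "dy": 0, "dz": 0, "fingers": 1},
    {"rx": 0, "ry": 0, "rz": 0, "dx": 0.0003, "dy": 0, "dz": 0, "fingers": 1},
    {"rx": 0, "ry": 0, "rz": 0, "dx": 0.0003, "dy": 0, "dz": 0, "fingers": 1},
    {"rx": 0, "ry": 0, "rz": 0, "dx": 0.0003, "dy": 0, "dz": 0, "fingers": 1},
    {"rx": 0, "ry": 0, "rz": 0, "dx": 0.0003, "dy": 0, "dz": 0, "fingers": 1},
  ],
  squeeze=45,
)

```text
t: 8.78
position: [594.3, 95.1, 41.0]
tool_rot: [-3.141, 0.0, 0.292]
force: [-0.5, 1.3, 0.9]
width: 45.8
```

```bash
cat >> h.py <<'E'
def rock(o,pivy,ang,pz,lift=0.,ay=0.):
    """tool-frame row for rotating box about box-x axis through pivot (box y=pivy from TCP, z=pz world rel to TCP) by ang rad + world dz lift mm, dy"""
    R0=R.from_euler('xyz',o["tool_rot"]); yaw=o["tool_rot"][2]
    B=R.from_euler('z',yaw); p=o["position"]
    piv=p+B.apply([0,pivy,pz]); Q=B*R.from_euler('x',ang)*B.inv()
    new=piv+Q.apply(p-piv)+B.apply([0,ay,lift])
    return np.round(R0.inv().apply(new-p)/1000,5),np.round(np.degrees((R0.inv()*Q*R0).as_rotvec()),2)
E
python3 - <<'E'
from h import *
st(); o=get_obs(); pz=6-o["position"][2]
for a in (.03,.06,.09,.12): print(rock(o,-23,a,pz,-.3*a/.12))
E
```

```text
t 8.78 pos [594.3  95.1  41. ] rot [-3.1407e+00  1.0000e-04  2.9160e-01] F [-0.5  1.3  0.9] M [ 0.11  0.08 -0.03] w 45.8
(array([-0.     ,  0.00106, -0.0006 ]), array([ 1.72, -0.  , -0.  ]))
(array([-0.     ,  0.00214, -0.00117]), array([ 3.44, -0.  , -0.  ]))
(array([-0.     ,  0.00324, -0.0017 ]), array([ 5.16, -0.  , -0.  ]))
(array([-0.     ,  0.00436, -0.00221]), array([ 6.88, -0.  , -0.  ]))
```

Gripped at 45.8 mm. First rock: raise the +y side about the -y lower edge, shifting slightly to stay centred between the rails.

Run:
```python
from h import *
st(); o=get_obs(); pz=6-o["position"][2]
for a in (.02,.04,.06,.08,.1,.12): print(rock(o,-23,a,pz,-.4*a/.12,1.5*a/.12))
```

```text
t 8.78 pos [594.3  95.1  41. ] rot [-3.1407e+00  1.0000e-04  2.9160e-01] F [-0.5  1.3  0.9] M [ 0.11  0.08 -0.03] w 45.8
(array([-0.     ,  0.00045, -0.00039]), array([ 1.15, -0.  , -0.  ]))
(array([-0.     ,  0.00092, -0.00076]), array([ 2.29, -0.  , -0.  ]))
(array([-0.     ,  0.00139, -0.00112]), array([ 3.44, -0.  , -0.  ]))
(array([-0.     ,  0.00187, -0.00146]), array([ 4.58, -0.  , -0.  ]))
(array([-0.     ,  0.00236, -0.00179]), array([ 5.73, -0.  , -0.  ]))
(array([-0.     ,  0.00286, -0.0021 ]), array([ 6.88, -0.  , -0.  ]))
```

>>> apply_moves(
  motion=[
    {"rx": 1.15, "ry": 0, "rz": 0, "dx": 0, "dy": 0.00045, "dz": -0.0004, "fingers": 1},
    {"rx": 2.3, "ry": 0, "rz": 0, "dx": 0, "dy": 0.0009, "dz": -0.0008, "fingers": 1},
    {"rx": 3.4, "ry": 0, "rz": 0, "dx": 0, "dy": 0.0014, "dz": -0.0011, "fingers": 1},
  ],
)

```text
t: 9.15
position: [594.8, 93.5, 42.3]
tool_rot: [-3.08, 0.0, 0.291]
force: [0.3, -1.7, 2.8]
width: 45.7
```

Run:
```python
from h import *
st()
```

```text
t 9.15 pos [594.8  93.5  42.3] rot [-3.08    0.      0.2914] F [ 0.3 -1.7  2.8] M [-0.67  0.02 -0.03] w 45.7
```

```bash
cat >> h.py <<'E'
P0=np.array([594.3,95.1,41.0]); YAW=.2916
def tgt(zL,zR,o=None):
    t=np.arcsin((zL-zR)/46); yc=max(0,22.5-min(zL,zR))*t/2
    B=R.from_euler('z',YAW)
    pos=P0+B.apply(np.array([0,yc,(zL+zR)/2-35])+R.from_euler('x',t).apply([0,0,35]))
    return go(pos,YAW,t,o)
def seq(*lst):
    o=get_obs()
    for l in lst: print(l,*tgt(*l,o))
def where():
    o=get_obs(); B=R.from_euler('z',YAW); Rt=B.inv()*R.from_euler('xyz',o["tool_rot"])*R.from_euler('x',np.pi).inv()
    t=Rt.as_euler('xyz'); b=B.inv().apply(o["position"]-P0)+[0,0,35]-Rt.apply([0,0,35])
    print("tilt",np.round(t,3),"zL %.1f zR %.1f"%(b[2]+23*np.sin(t[0]),b[2]-23*np.sin(t[0])),"y %.1f x %.1f"%(b[1],b[0]))
E
python3 - <<'E'
from h import *
st();where();seq((3.9,-.3),(4.8,-.4),(5.5,-.4))
E
```

```text
t 9.15 pos [594.8  93.5  42.3] rot [-3.08    0.      0.2914] F [ 0.3 -1.7  2.8] M [-0.67  0.02 -0.03] w 45.7
tilt [ 0.062  0.    -0.   ] zL 2.7 zR -0.1 y 0.5 x 0.0
(3.9, -0.3) [-0.      0.0004 -0.0004] [ 1.71  0.   -0.01]
(4.8, -0.4) [-0.      0.0009 -0.0008] [ 2.96  0.   -0.01]
(5.5, -0.4) [-0.      0.0012 -0.0011] [ 3.84  0.   -0.01]
```

>>> apply_moves(
  motion=[
    {"rx": 1.0, "ry": 0, "rz": 0, "dx": 0, "dy": 0.0002, "dz": -0.0002, "fingers": 1},
    {"rx": 2.0, "ry": 0, "rz": 0, "dx": 0, "dy": 0.0006, "dz": -0.0005, "fingers": 1},
    {"rx": 3.0, "ry": 0, "rz": 0, "dx": 0, "dy": 0.0009, "dz": -0.0008, "fingers": 1},
    {"rx": 3.8, "ry": 0, "rz": 0, "dx": 0, "dy": 0.0012, "dz": -0.0011, "fingers": 1},
    {"rx": 3.8, "ry": 0, "rz": 0, "dx": 0, "dy": 0.0012, "dz": -0.0011, "fingers": 1},
  ],
)

```text
t: 9.78
position: [595.2, 92.3, 43.5]
tool_rot: [-3.012, -0.0, 0.291]
force: [-1.6, -0.6, 5.9]
width: 45.3
```

Run:
```python
from h import *
st();where();
s=eyes.grab_frame("scene"); crop(s,220,160,130,95,6,"pics/s8.png")
f=eyes.grab_frame("wrist"); cv2.imwrite("pics/w8.png",f["img"])
seq((5.4,0.5),(5.3,2),(5.2,3.5),(5.2,5),(5.1,6.5),(5.1,8),(5,9.5),(5,10.7))
```

```text
t 9.78 pos [595.2  92.3  43.5] rot [-3.0124e+00 -1.0000e-04  2.9090e-01] F [-1.6 -0.6  5.9] M [-0.37  0.3   0.03] w 45.3
tilt [ 0.129 -0.    -0.001] zL 5.8 zR -0.1 y 1.5 x 0.1
(5.4, 0.5) [-0.     -0.0004 -0.0002] [-1.26 -0.01 -0.02]
(5.3, 2) [-0.     -0.0013 -0.0009] [-3.26 -0.01 -0.02]
(5.2, 3.5) [-0.     -0.0022 -0.0015] [-5.26 -0.01 -0.02]
(5.2, 5) [-0.     -0.0032 -0.0022] [-7.13 -0.01 -0.02]
(5.1, 6.5) [-0.     -0.0041 -0.0027] [-9.12 -0.   -0.02]
(5.1, 8) [-0.     -0.0051 -0.0033] [-10.99  -0.    -0.02]
(5, 9.5) [-0.     -0.0061 -0.0038] [-12.99  -0.    -0.02]
(5, 10.7) [-0.     -0.0068 -0.0042] [-14.5   -0.    -0.02]
```

View pics/s8.png

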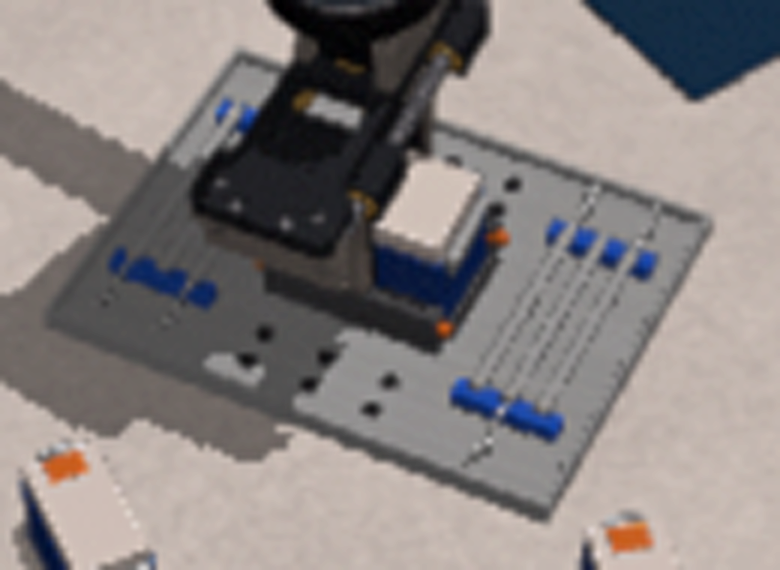

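View pics/w8.png

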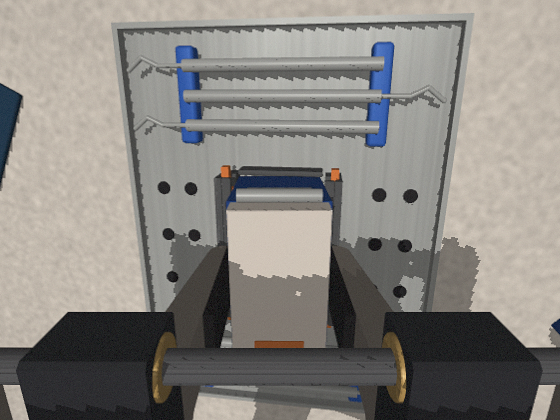

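The tray hasn't moved (corners still at crop pixels 240,52 / 712,222 / 548,515) and the box follows the gripper. Second rock: raise the right side, letting the left settle slightly.

>>> apply_moves(
  motion=[
    {"rx": -1.2, "ry": 0, "rz": 0, "dx": 0, "dy": -0.0004, "dz": -0.0002, "fingers": 1},
    {"rx": -2.6, "ry": 0, "rz": 0, "dx": 0, "dy": -0.001, "dz": -0.0007, "fingers": 1},
    {"rx": -4.0, "ry": 0, "rz": 0, "dx": 0, "dy": -0.0017, "dz": -0.0011, "fingers": 1},
    {"rx": -5.3, "ry": 0, "rz": 0, "dx": 0, "dy": -0.0022, "dz": -0.0015, "fingers": 1},
    {"rx": -7.1, "ry": 0, "rz": 0, "dx": 0, "dy": -0.0032, "dz": -0.0022, "fingers": 1},
  ],
)

```text
t: 10.5
position: [594.3, 95.2, 45.9]
tool_rot: [-3.138, 0.0, 0.291]
force: [1.0, 0.9, -7.9]
width: 45.6
```

Run:
```python
from h import *
st();where();
seq((5.2,5),(5.1,6.5),(5.1,8),(5,9.5),(5,10.7))
s=eyes.grab_frame("scene"); crop(s,220,160,130,95,6,"pics/s9.png")
```

```text
t 10.5 pos [594.3  95.2  45.9] rot [-3.1383  0.      0.2912] F [ 1.   0.9 -7.9] M [ 0.43 -0.13 -0.  ] w 45.6
tilt [ 0.003  0.    -0.   ] zL 5.0 zR 4.8 y 0.2 x -0.0
(5.2, 5) [ 0.      0.0002 -0.0002] [ 0.06  0.   -0.02]
(5.1, 6.5) [ 0.     -0.0007 -0.0009] [-1.93  0.   -0.02]
(5.1, 8) [ 0.     -0.0016 -0.0016] [-3.81  0.   -0.02]
(5, 9.5) [ 0.     -0.0025 -0.0022] [-5.8   0.   -0.02]
(5, 10.7) [ 0.     -0.0032 -0.0027] [-7.31  0.   -0.02]
```

View pics/s9.png

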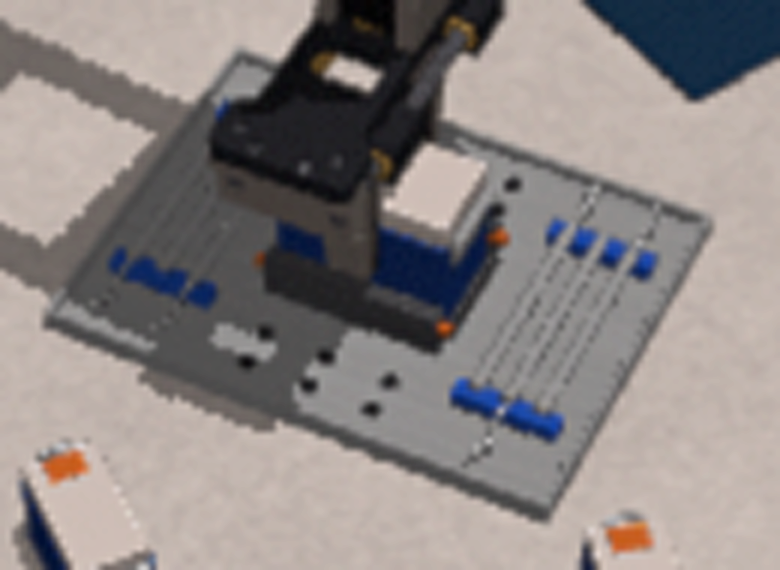

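>>> apply_moves(
  motion=[
    {"rx": -1.2, "ry": 0, "rz": 0, "dx": 0, "dy": -0.0004, "dz": -0.0003, "fingers": 1},
    {"rx": -2.6, "ry": 0, "rz": 0, "dx": 0, "dy": -0.001, "dz": -0.0009, "fingers": 1},
    {"rx": -4.0, "ry": 0, "rz": 0, "dx": 0, "dy": -0.0017, "dz": -0.0014, "fingers": 1},
    {"rx": -5.4, "ry": 0, "rz": 0, "dx": 0, "dy": -0.0024, "dz": -0.0019, "fingers": 1},
    {"rx": -6.6, "ry": 0, "rz": 0, "dx": 0, "dy": -0.0029, "dz": -0.0023, "fingers": 1},
  ],
)

```text
t: 11.18
position: [593.3, 98.5, 48.3]
tool_rot: [3.027, -0.0, 0.292]
force: [0.4, 0.1, -2.1]
width: 45.7
```

Run:
```python
from h import *
st();where();
seq((6,9.7),(7.5,9.6),(9,9.5),(10.5,9.5),(12,9.4),(13.5,9.3),(15,9.3))
s=eyes.grab_frame("scene"); crop(s,220,160,130,95,6,"pics/s10.png")
```

```text
t 11.18 pos [593.3  98.5  48.3] rot [ 3.0274e+00 -1.0000e-04  2.9180e-01] F [ 0.4  0.1 -2.1] M [ 0.46  0.01 -0.05] w 45.7
tilt [-0.114 -0.     0.   ] zL 4.9 zR 10.2 y -0.5 x 0.0
(6, 9.7) [-0.      0.0014 -0.0003] [ 1.93 -0.01  0.01]
(7.5, 9.6) [-0.      0.0024 -0.0009] [ 3.93 -0.01  0.01]
(9, 9.5) [-0.      0.0034 -0.0016] [ 5.92 -0.01  0.01]
(10.5, 9.5) [-0.      0.0044 -0.0022] [ 7.79 -0.    0.01]
(12, 9.4) [-0.      0.0055 -0.0027] [ 9.78 -0.    0.01]
(13.5, 9.3) [-0.      0.0065 -0.0032] [ 1.178e+01 -0.000e+00  1.000e-02]
(15, 9.3) [-0.      0.0075 -0.0037] [ 1.366e+01 -0.000e+00  1.000e-02]
```

View pics/s10.png

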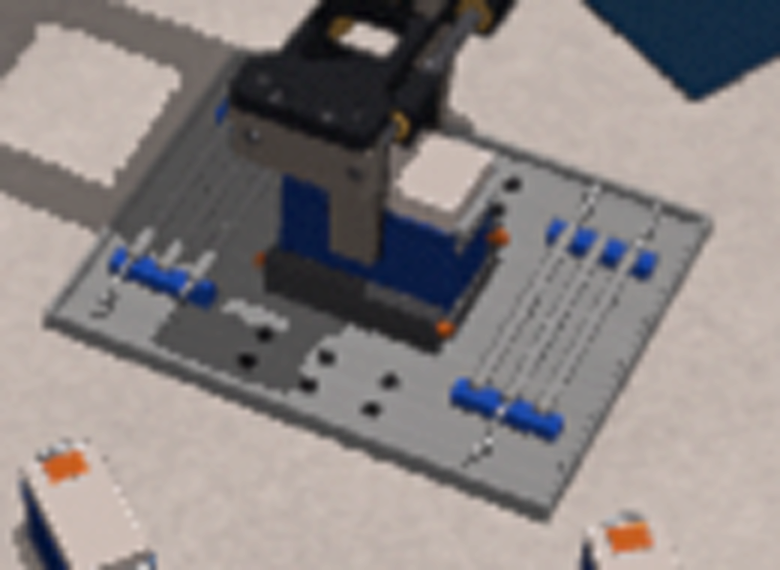

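The tray still sits flat, and the box is tilted with its right side up about 10 mm. Third rock: raise the left side.

>>> apply_moves(
  motion=[
    {"rx": 1.2, "ry": 0, "rz": 0, "dx": 0, "dy": 0.0009, "dz": -0.0001, "fingers": 1},
    {"rx": 2.6, "ry": 0, "rz": 0, "dx": 0, "dy": 0.0017, "dz": -0.0005, "fingers": 1},
    {"rx": 4.0, "ry": 0, "rz": 0, "dx": 0, "dy": 0.0024, "dz": -0.0009, "fingers": 1},
    {"rx": 5.4, "ry": 0, "rz": 0, "dx": 0, "dy": 0.0031, "dz": -0.0014, "fingers": 1},
    {"rx": 6.8, "ry": 0, "rz": 0, "dx": 0, "dy": 0.0038, "dz": -0.0018, "fingers": 1},
  ],
)

```text
t: 11.85
position: [594.4, 95.0, 50.8]
tool_rot: [-3.136, -0.0, 0.292]
force: [-0.7, 1.7, -1.8]
width: 45.9
```

Run:
```python
from h import *
st();where();
seq((10.5,9.5),(12,9.5),(13.5,9.4),(15,9.4),(15.5,9.4))
```

```text
t 11.85 pos [594.4  95.   50.8] rot [-3.1361e+00 -3.0000e-04  2.9190e-01] F [-0.7  1.7 -1.8] M [-0.14  0.   -0.07] w 45.9
tilt [ 0.006 -0.     0.   ] zL 9.9 zR 9.7 y 0.1 x 0.0
(10.5, 9.5) [-0.      0.0005 -0.0002] [ 0.93 -0.02  0.02]
(12, 9.5) [-0.      0.0014 -0.0009] [ 2.8  -0.02  0.02]
(13.5, 9.4) [-0.      0.0024 -0.0015] [ 4.8  -0.02  0.02]
(15, 9.4) [-0.      0.0033 -0.0021] [ 6.68 -0.02  0.02]
(15.5, 9.4) [-0.      0.0037 -0.0023] [ 7.3  -0.02  0.02]
```

>>> apply_moves(
  motion=[
    {"rx": 1.2, "ry": 0, "rz": 0, "dx": 0, "dy": 0.0006, "dz": -0.0003, "fingers": 1},
    {"rx": 2.7, "ry": 0, "rz": 0, "dx": 0, "dy": 0.0014, "dz": -0.0008, "fingers": 1},
    {"rx": 4.2, "ry": 0, "rz": 0, "dx": 0, "dy": 0.0021, "dz": -0.0013, "fingers": 1},
    {"rx": 5.7, "ry": 0, "rz": 0, "dx": 0, "dy": 0.0028, "dz": -0.0018, "fingers": 1},
    {"rx": 7.2, "ry": 0, "rz": 0, "dx": 0, "dy": 0.0036, "dz": -0.0023, "fingers": 1},
    {"rx": 7.4, "ry": 0, "rz": 0, "dx": 0, "dy": 0.0037, "dz": -0.0024, "fingers": 1},
  ],
)

```text
t: 12.6
position: [595.6, 91.1, 53.3]
tool_rot: [-3.006, -0.0, 0.291]
force: [-0.4, 1.2, 0.7]
width: 45.6
```

Run:
```python
from h import *
st();where();
seq((15.5,10.5),(15.4,12),(15.3,13.5),(15.3,15),(15.2,16.5),(15.2,18),(15.2,19.5),(15.2,21))
s=eyes.grab_frame("scene"); crop(s,220,160,130,95,6,"pics/s11.png")
f=eyes.grab_frame("wrist"); cv2.imwrite("pics/w11.png",f["img"])
```

```text
t 12.6 pos [595.6  91.1  53.3] rot [-3.006e+00 -4.000e-04  2.910e-01] F [-0.4  1.2  0.7] M [0.07 0.05 0.08] w 45.6
tilt [ 0.136 -0.    -0.001] zL 15.8 zR 9.5 y 0.5 x 0.1
(15.5, 10.5) [-0.     -0.0011 -0.0003] [-1.53 -0.03 -0.03]
(15.4, 12) [-0.     -0.0022 -0.001 ] [-3.53 -0.03 -0.03]
(15.3, 13.5) [-0.     -0.0033 -0.0016] [-5.53 -0.03 -0.03]
(15.3, 15) [-0.     -0.0044 -0.0023] [-7.4  -0.03 -0.03]
(15.2, 16.5) [-0.     -0.0055 -0.0028] [-9.39 -0.02 -0.03]
(15.2, 18) [-0.0001 -0.0066 -0.0033] [-11.26  -0.02  -0.04]
(15.2, 19.5) [-0.0001 -0.0077 -0.0039] [-13.13  -0.02  -0.04]
(15.2, 21) [-0.0001 -0.0088 -0.0043] [-15.01  -0.02  -0.04]
```

View pics/s11.png

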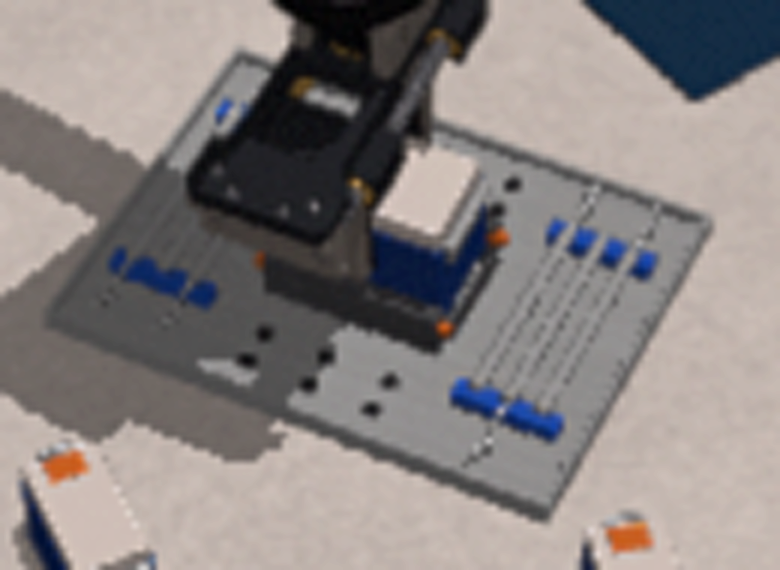

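View pics/w11.png

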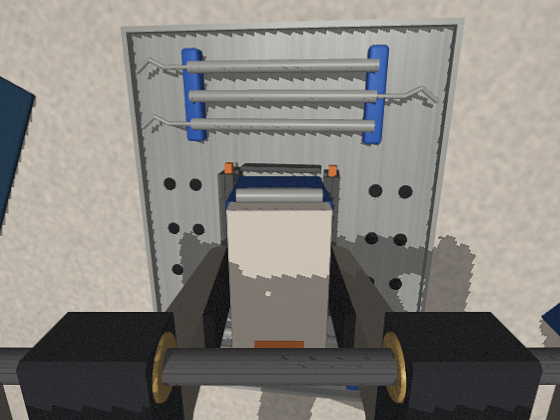

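The left strip seems to have let go, since the moment is about zero. Fourth rock: raise the right side past its strip.

>>> apply_moves(
  motion=[
    {"rx": -1.2, "ry": 0, "rz": 0, "dx": 0, "dy": -0.0009, "dz": -0.0002, "fingers": 1},
    {"rx": -2.6, "ry": 0, "rz": 0, "dx": 0, "dy": -0.0017, "dz": -0.0007, "fingers": 1},
    {"rx": -4.0, "ry": 0, "rz": 0, "dx": 0, "dy": -0.0025, "dz": -0.0012, "fingers": 1},
    {"rx": -5.5, "ry": 0, "rz": 0, "dx": 0, "dy": -0.0033, "dz": -0.0017, "fingers": 1},
    {"rx": -7.4, "ry": 0, "rz": 0, "dx": 0, "dy": -0.0044, "dz": -0.0023, "fingers": 1},
    {"rx": -9.4, "ry": 0, "rz": 0, "dx": 0, "dy": -0.0055, "dz": -0.0029, "fingers": 1},
    {"rx": -11.3, "ry": 0, "rz": 0, "dx": 0, "dy": -0.0066, "dz": -0.0034, "fingers": 1},
  ],
)

```text
t: 13.58
position: [594.0, 96.5, 58.1]
tool_rot: [3.075, -0.001, 0.293]
force: [0.9, -8.2, 1.5]
width: 45.5
```

Run:
```python
from h import *
st();where();
seq((15.5,18.5),(15.8,20),(16,21),(18,20),(19,19),(23,23))
s=eyes.grab_frame("scene"); crop(s,220,160,130,95,6,"pics/s12.png")
```

```text
t 13.57 pos [594.   96.5  58.1] rot [ 3.0752e+00 -8.0000e-04  2.9310e-01] F [ 0.9 -8.2  1.5] M [-1.63 -0.09 -0.02] w 45.5
tilt [-0.066 -0.001  0.002] zL 15.6 zR 18.7 y -0.9 x 0.2
(15.5, 18.5) [-0.0001 -0.0006  0.0001] [ 0.06 -0.05  0.08]
(15.8, 20) [-0.0001 -0.0014 -0.0008] [-1.44 -0.05  0.08]
(16, 21) [-0.0001 -0.0019 -0.0014] [-2.44 -0.05  0.08]
(18, 20) [-0.0001  0.0002 -0.0019] [ 1.31 -0.05  0.09]
(19, 19) [-0.0001  0.0016 -0.0018] [ 3.8  -0.05  0.09]
(23, 23) [-0.0001  0.0019 -0.0058] [ 3.8  -0.05  0.09]
```

View pics/s12.png

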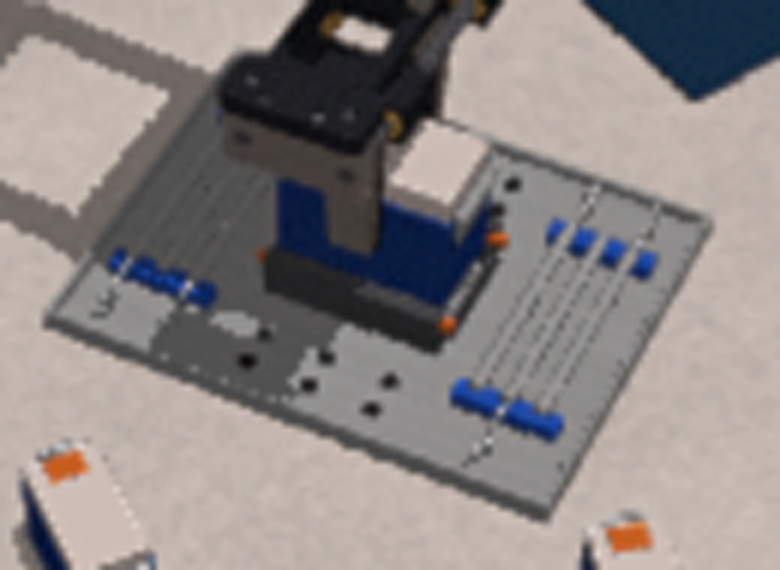

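The sideways force of 8 N suggests the right strip is free and only the left still presses. Fifth rock: raise the left side.

Run:
```python
from h import *
seq((16.5,18.7),(18,18.8),(19.5,18.9),(21,19),(22,19))
```

```text
(16.5, 18.7) [-0.0001  0.0003 -0.0005] [ 1.15 -0.05  0.1 ]
(18, 18.8) [-0.0001  0.0013 -0.0013] [ 2.9  -0.04  0.1 ]
(19.5, 18.9) [-0.0001  0.0023 -0.002 ] [ 4.64 -0.04  0.11]
(21, 19) [-0.0001  0.0034 -0.0027] [ 6.39 -0.04  0.11]
(22, 19) [-0.0001  0.0041 -0.0031] [ 7.63 -0.04  0.11]
```

>>> apply_moves(
  motion=[
    {"rx": 1.1, "ry": 0, "rz": 0.1, "dx": 0, "dy": 0.0004, "dz": -0.0005, "fingers": 1},
    {"rx": 2.3, "ry": 0, "rz": 0.1, "dx": 0, "dy": 0.001, "dz": -0.001, "fingers": 1},
    {"rx": 3.5, "ry": 0, "rz": 0.1, "dx": 0, "dy": 0.0016, "dz": -0.0015, "fingers": 1},
    {"rx": 4.6, "ry": 0, "rz": 0.1, "dx": 0, "dy": 0.0023, "dz": -0.002, "fingers": 1},
    {"rx": 5.5, "ry": 0, "rz": 0.1, "dx": 0, "dy": 0.0029, "dz": -0.0023, "fingers": 1},
    {"rx": 6.4, "ry": 0, "rz": 0.1, "dx": 0, "dy": 0.0034, "dz": -0.0027, "fingers": 1},
    {"rx": 7.6, "ry": 0, "rz": 0.1, "dx": 0, "dy": 0.0041, "dz": -0.0031, "fingers": 1},
  ],
)

```text
t: 14.5
position: [595.0, 93.1, 61.5]
tool_rot: [-3.076, -0.001, 0.292]
force: [0.5, -0.4, -2.9]
width: 45.3
```

Run:
```python
from h import *
st();where();
seq((21,20),(21,21),(23,23),(30,30),(40,40))
s=eyes.grab_frame("scene"); crop(s,220,160,130,95,6,"pics/s13.png")
f=eyes.grab_frame("wrist"); cv2.imwrite("pics/w13.png",f["img"])
```

```text
t 14.5 pos [595.   93.1  61.5] rot [-3.0757e+00 -7.0000e-04  2.9180e-01] F [ 0.5 -0.4 -2.9] M [-0.06 -0.04 -0.1 ] w 45.3
tilt [ 0.066 -0.001  0.   ] zL 22.1 zR 19.0 y 0.2 x 0.2
(21, 20) [-0.0001 -0.0014  0.0001] [-2.53 -0.04  0.01]
(21, 21) [-0.0001 -0.0021 -0.0004] [-3.78 -0.04  0.01]
(23, 23) [-0.0001 -0.0023 -0.0024] [-3.78 -0.04  0.01]
(30, 30) [-0.0001 -0.0027 -0.0094] [-3.78 -0.04  0.01]
(40, 40) [-0.0001 -0.0034 -0.0194] [-3.78 -0.04  0.01]
```

View pics/s13.png

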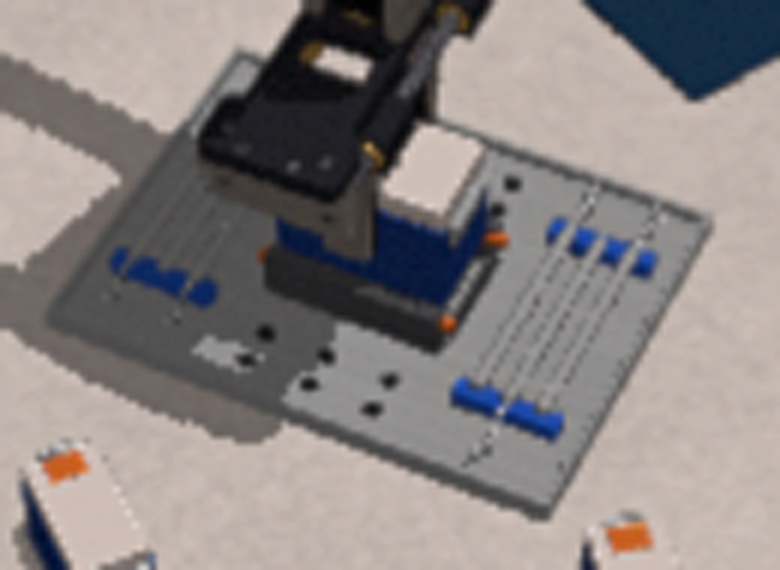

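View pics/w13.png

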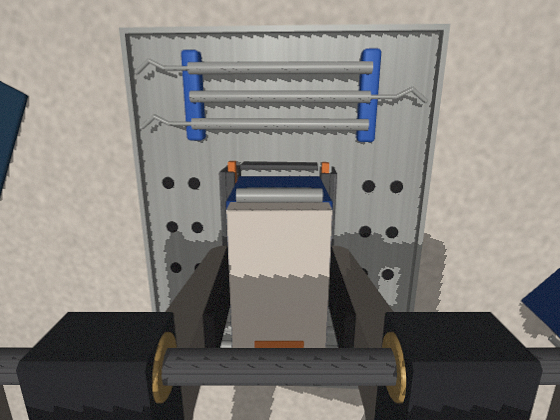

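Both strips are free: the force is only the box's weight, and the strip ends have sprung inward. The tray hasn't moved. Now I'll level the box and lift it gently until it's about 18 mm above the rails.

>>> apply_moves(
  motion=[
    {"rx": -1.3, "ry": 0, "rz": 0, "dx": 0, "dy": -0.0008, "dz": -0.0007, "fingers": 1},
    {"rx": -2.6, "ry": 0, "rz": 0, "dx": 0, "dy": -0.0016, "dz": -0.0016, "fingers": 1},
    {"rx": -3.8, "ry": 0, "rz": 0, "dx": 0, "dy": -0.0023, "dz": -0.003, "fingers": 1},
    {"rx": -3.8, "ry": 0, "rz": 0, "dx": 0, "dy": -0.0025, "dz": -0.0055, "fingers": 1},
    {"rx": -3.8, "ry": 0, "rz": 0, "dx": 0, "dy": -0.0027, "dz": -0.009, "fingers": 1},
    {"rx": -3.8, "ry": 0, "rz": 0, "dx": 0, "dy": -0.0029, "dz": -0.0125, "fingers": 1},
    {"rx": -3.8, "ry": 0, "rz": 0, "dx": 0, "dy": -0.0031, "dz": -0.016, "fingers": 1},
    {"rx": -3.8, "ry": 0, "rz": 0, "dx": 0, "dy": -0.0033, "dz": -0.0185, "fingers": 1},
    {"rx": -3.8, "ry": 0, "rz": 0, "dx": 0, "dy": -0.0034, "dz": -0.0195, "fingers": 1},
    {"rx": -3.8, "ry": 0, "rz": 0, "dx": 0, "dy": -0.0034, "dz": -0.0195, "fingers": 1},
  ],
)

```text
t: 15.85
position: [594.6, 94.7, 81.2]
tool_rot: [3.141, -0.001, 0.291]
force: [-0.2, 0.4, -2.2]
width: 45.7
```

Run:
```python
from h import *
st();where();
s=eyes.grab_frame("scene"); crop(s,220,150,130,95,6,"pics/s14.png"); cv2.imwrite("pics/s14f.png",s["img"])
f=eyes.grab_frame("wrist"); cv2.imwrite("pics/w14.png",f["img"])
t=eyes.grab_frame("top"); cv2.imwrite("pics/t14.png",t["img"])
```

```text
t 15.85 pos [594.6  94.7  81.2] rot [ 3.1407e+00 -8.0000e-04  2.9100e-01] F [-0.2  0.4 -2.2] M [-0.03 -0.04  0.  ] w 45.7
tilt [-0.001 -0.001 -0.001] zL 40.1 zR 40.2 y -0.5 x 0.2
```

View pics/s14.png

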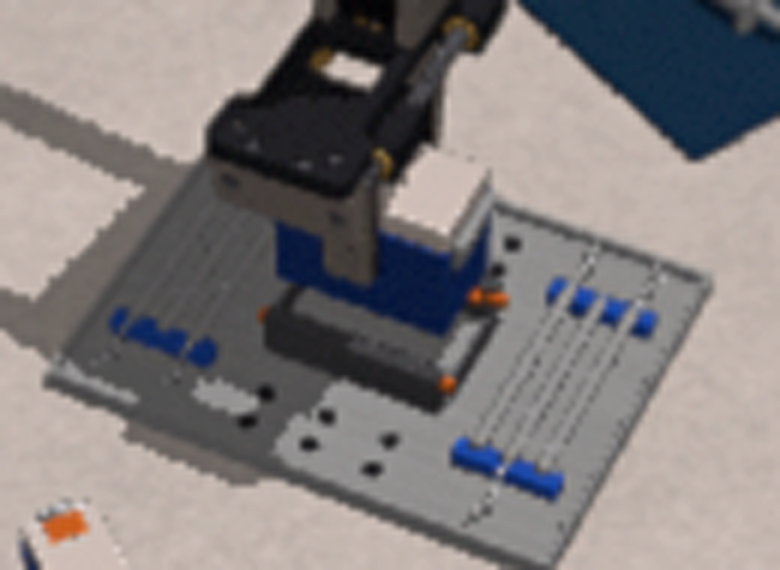

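View pics/w14.png

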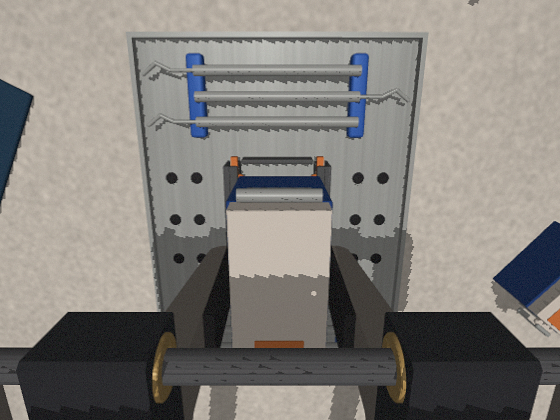

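View pics/t14.png

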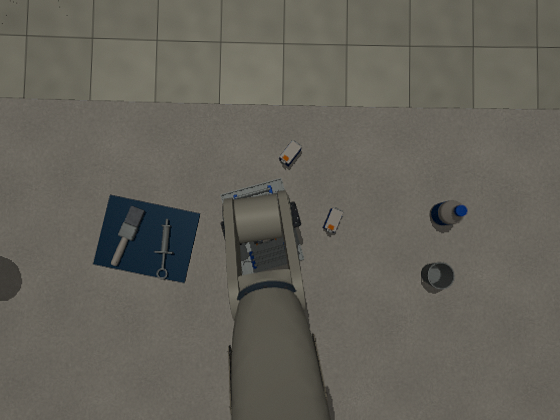

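The box hangs level above the pocket with its lid shut, and everything else is in place. I'll check the box corner heights against the picture.

Run:
```python
from h import *
s=eyes.grab_frame("scene"); o=get_obs(); st()
B=R.from_euler('z',.291); c=np.array([o["position"][0],o["position"][1],46])
for n,v in dict(hR_low=[40,-23,0],hR_top=[40,-23,52],fR_low=[-40,-23,0],fR_top=[-40,-23,52],hL_low=[40,23,0],lidhR=[40,-21,64],lidfR=[-40,-21,64]).items():
    p=proj(s,c+B.apply(v))[0]; print(n,np.round((p-[220,150]+.5)*6))
crop(s,255,165,60,50,12,"pics/s15.png")
```

```text
t 16.05 pos [594.5  94.7  81. ] rot [ 3.1408e+00 -6.0000e-04  2.9110e-01] F [-0.   0.2 -2.6] M [ 0.03 -0.03  0.02] w 45.7
hR_low [440. 339.]
hR_top [442. 257.]
fR_low [273. 277.]
fR_top [270. 195.]
hL_low [486. 266.]
lidhR [445. 235.]
lidfR [271. 172.]
```

View pics/s15.png

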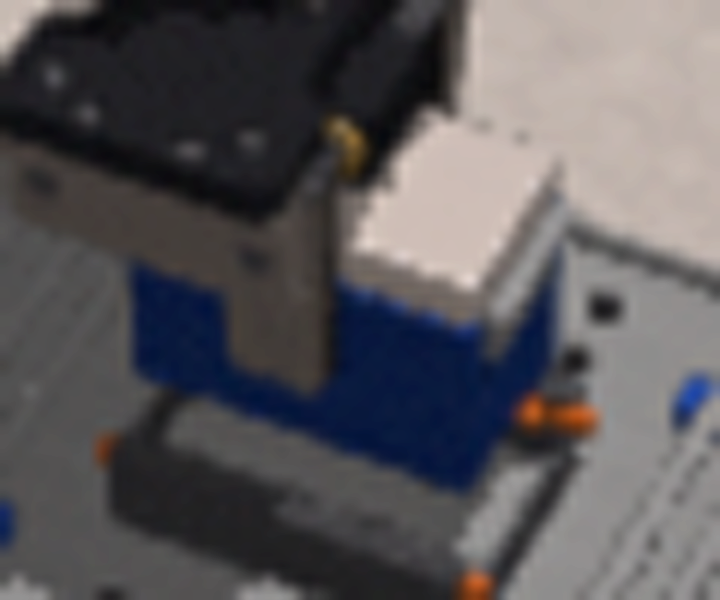

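The predicted corners agree to within 1–1.5 px. The lower edge's slope differs slightly, so I'll check the pitch with a line fit.

Run:
```python
from h import *
s=eyes.grab_frame("scene"); o=get_obs()
def edge(img,cols,low,off):
    out=[]
    for x in cols:
        c=img[:,x].astype(int); m=(c[:,0]-c[:,2]>35)&(c[:,0]>40)
        y=np.where(m)[0]
        if len(y)<40: continue
        # largest run
        runs=np.split(y,np.where(np.diff(y)>2)[0]+1); rr=max(runs,key=len)
        out.append((x,rr[-1] if low else rr[0]))
    a=np.array(out,float); k=np.polyfit(a[:,0],a[:,1],1)
    res=a[:,1]-np.polyval(k,a[:,0]); g=abs(res)<6; k=np.polyfit(a[g,0],a[g,1],1); return k,g.sum()
s6=cv2.imread("pics/s6.png"); s15=cv2.imread("pics/s15.png")
def pred(c,z,pitch,off):
    B=R.from_euler('z',.291)*R.from_euler('y',pitch)
    p=proj(s,c+B.apply(np.array([[-40,-23,z],[40,-23,z]])-[0,0,35])+[0,0,35]); p=(p-off+.5)*12
    return (p[1,1]-p[0,1])/(p[1,0]-p[0,0])
print("s6 top edge",edge(s6,range(160,460,4),0,0)[0], pred(np.array([594.3,95.1,6]),52,0,[255,170]))
print("s6 vis",)
cols15=[*range(345,460,4)]; lowcols=[*range(150,460,4)]
print("s15 top",edge(s15,cols15,0,0)[0],"pred",[pred(np.array([594.5,94.7,46]),52,p,[255,165]) for p in (-.03,0,.03)])
print("s15 low",edge(s15,lowcols,1,0)[0],"pred",[pred(np.array([594.5,94.7,46]),0,p,[255,165]) for p in (-.03,0,.03)])
```

```text
s6 top edge [  0.36574514 222.74648685] 0.37015364950900204
s6 vis
s15 top [  0.36871921 157.41945813] pred [np.float64(0.34119488033674034), np.float64(0.3637521485598874), np.float64(0.3863005029709235)]
s15 low [  0.36585312 320.52063948] pred [np.float64(0.35021806797720584), np.float64(0.3721118511567005), np.float64(0.3940043387898305)]
```

The fit shows the box level to about 0.01 rad, with its underside about 17.5 mm above the rails. I'll hand it in.

Run:
```python
from h import *
st(); print(ticket.finish_job())
```

```text
t 16.1 pos [594.5  94.7  81. ] rot [ 3.1408e+00 -5.0000e-04  2.9110e-01] F [-0.9  0.4 -1. ] M [ 0.01 -0.02  0.03] w 45.4
the job is handed in; nothing more can be done
None
```

The bur box is out of the pocket, still held, level and with its lid shut, and the job was handed in at 16.1 s. It took two steps:

- **Lid:** I pressed it with the closed fingertips until it stopped solid at the shut height, about 29 N. After I released it, it stayed flat.
- **Box:** I gripped its sides at 45 N and rocked it left, right, left, right, left. Both strips had let go by then: the force reading was only the box's weight, and the strip ends had sprung inward. Only after that did I level it and lift it.

**Last checks:**
- **Height and level:** from the gripper's position, the underside is about 17.5 mm above the rail tops. An edge fit in the scene picture puts it level to within about 0.01 rad.
- **Tray and other things:** the tray's corners kept the same pixels in the pictures through the rocking. In the last top picture the other things looked unmoved.

**Disagreements:**
- In the last scene picture the box's corners sat 1–1.5 px off their predicted places, which is within the calibration error. My first reading by eye suggested a slight pitch, but the line fit did not bear it out.
- After the fourth rock there was a brief 8 N sideways push, most likely from one strip letting go before the other. It was gone after the fifth.

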